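Close the sample vice on the cell and lock its knob

TASK

Close the sliding jaw of the sample vice so that it gently pushes the amber-windowed cell up against the fixed jaw with no gap left, then lock the jaw: turn the black wing knob clockwise until its resistance rises sharply, and from there add one eighth of a turn (45 degrees) more, no further. Leave the knob there and let go; do not slam the cell, do not back the knob off, and leave the other things on the bench alone.

Things in the scene. Friction and masses are not known exactly. Their poses are not given: they have to be found in the camera images.
- knob_grip (a point): Black wing knob on top of the sliding jaw: an upright flat bar 52 mm long, 14 mm thick, 30 mm tall, its top 108 mm above the bench, on a neck 12 mm thick that leaves 16 mm free under the bar. The point is the centre of the bar, 93 mm above the bench, on the vertical turning axis; x runs along the bar (a yellow stripe on top marks the +x end), z is up. Clockwise from above (yaw falling) tightens.
- jaw (a joint): Travel of the sliding aluminium jaw, m: grows towards the fixed jaw. It drags with about 4 N and stays where it is left, so it can be drawn along by the knob. It meets the cell at 0.066 once that is square against the fixed jaw. Readings are only good to a millimetre or two: feel the contact. The knob axis is 65 mm behind the moving face.
- jaw_face (a point): Centre of the moving jaw's blue face (66 mm wide, top 64 mm above the bench), 40 mm above the bench; its x axis points along the vice towards the fixed jaw, z up. It rides with the jaw.
- stop_face (a point): Middle of the fixed blue jaw's face that looks at the moving jaw (70 mm wide, top 65 mm above the bench), 40 mm above the bench; its x axis points along the vice, away from the moving jaw.
- vice: Grey base plate of the vice, 290 x 90 x 15 mm, bolted to the bench; origin at the centre of its underside, x along the slide from the moving to the fixed jaw.
- cell: The sample cell with amber windows, loose, standing on the vice's base plate between the jaws: an aluminium block 24 mm (its x, along the slide) x 30 mm x 50 mm tall, 0.15 kg, origin at the centre of its underside (15 mm above the bench). Fragile: over 30 N from the jaw breaks it.
- spare_cell: A like cell with green windows, loose, beside the vice; 24 x 30 x 50 mm, origin at its underside. To be left alone.
- vial: Small amber vial with a black cap, loose, beside the vice, 22 mm wide, 45 mm tall, origin at its underside. To be left alone.
- amber: Amber bottle, loose, 72 mm wide, 150 mm tall, origin at its underside. To be left alone.
- wash: White wash bottle with a blue cap and spout, loose, 70 mm wide, 184 mm tall, origin at its underside. To be left alone.
- beaker: Empty pale plastic beaker, loose, 90 mm wide, 110 mm tall, origin at its underside. To be left alone.
- screw_axis (a point): Top of the steel boss under the knob, on its axis, 62 mm above the bench; x along the slide. The screw spins lightly (0.02 N m) for 0.4 to 1.7 rad, different each time; then it bites: turning takes at once about 0.5 N m, growing by 0.08 N m per rad (0.2 to 0.3 while held still). It stays as left; reversed, the knob only spins back lightly. Grip it firmly (40 N); it may take two grasps.

How it is judged:
On the way, in this order (a step that is already met when the one before it is completed fails the run):
1. the jaw is closed on the cell, the cell against the fixed jaw, the screw not yet biting (value of joint jaw above 0.064 m and x of cell in the frame of vice above 0.0755 m and x of screw_c1 in the frame of jaw_face below -0.0702 m), for 0.2 s.
2. the knob is tightened past the bite by 30 to 60 degrees (x of screw_c1 in the frame of jaw_face between -0.06733 and -0.06267 m), for 0.2 s.
At the end, for the whole second after the job is handed in: The cell stands upright and square (within 4.5 degrees) against the fixed jaw, the moving jaw closed on it with at most 2 mm of play; the screw is 30 to 60 degrees past its bite, the knob backed off by no more than 17 degrees; let go, all at rest (all of step 2 and value of joint jaw above 0.064 m and x of cell in the frame of vice above 0.0755 m and angle between cell's own z axis and vertical below 0.08 rad and angle between the x axis of cell and the x axis of vice, either way round below 0.08 rad and horizontal distance between wing_c2 and screw_c1 below 0.0027 m and linear speed of cell below 0.02 m/s); the robot touches nothing.
It fails at once if the cell is squeezed by the jaw with more than 30 N (contact force between jaw and cell above 30 N).
It fails at once if the screw is over-tightened, more than 65 degrees past its bite (x of screw_c1 in the frame of jaw_face above -0.06192 m).
It fails at once if another thing on the bench is moved by more than 30 mm (distance of any of spare_cell, vial, amber, wash, beaker from where it was at the start of the episode above 0.03 m).
It also fails if it takes over 72 s, if anything falls off the work surface, if the arm or the gripper's body presses on something with over 40 N, if the wrist force passes 120 N, or if a joint passes its speed limit or range.

ROBOT

A 6-joint arm with a two-finger parallel gripper is mounted at the origin on the work surface. World frame = base frame: x ahead of the robot, y to its left, z up, the work surface at z = 0. Lengths are in m, angles in rad, forces in N, time in s.
With the tool pointing down it reaches from about 0.425 to 0.95 m from the base axis. Payload 3.5 kg.
Tool frame: the origin (TCP) lies midway between the tips of the shut fingers; the grasp point (between the pads) lies 19 mm behind it; z points along the fingers, y is the line along which they close (so a half turn about z gives the same grasp; the last joint's range is limited). The gripper opens to 85 mm and grips with 20 to 120 N. Pads are 22 mm wide; open, the fingers measure 114 mm over their backs; the gripper's body (76 mm by 85 mm) begins 54 mm behind the grasp point. The pads swing forward as they close: fully open they stand 13 mm farther back than shut.
Start: joints at [1.158, 0.286, 1.577, -0, 1.279, -0.15], TCP at [0.175, 0.652, 0.231] pointing down, gripper open.
Joint ranges: [-2.77, 2.77], [-0.9, 2.22], [0.21, 2.48], [-1.53, 4.67], [0.24, 2.81], [-2.84, 2.84]. Speed limits (rad/s): [2.79, 2.79, 3.14, 3.14, 3.14, 3.14].

INTERFACE

Orientations are given as a unit quaternion [x, y, z, w].
In Python, from plant import ctrl, cams, order gives the robot as it stands.
- The arm moves only by the tool move_arm, never from a script. Its argument "plan" is one flat list of numbers, 7 for each row, row after row: the shift along the world's x, y, z in mm, then the turn, a rotation vector about the world's x, y, z in degrees, then the finger opening in mm, from 0 to 85.4. A call has 1 to 12 rows; each row shifts and turns the commanded pose from where the row before left it; what a row does not reach is not made up. A row lasts 1/10 s, in which the tool goes at most 50 mm and 8.59 degrees, less where a joint would pass 70% of its speed; a pose out of reach is approached as far as the arm can. A call is refused whole if a number of a shift passes 50 or a number of a turn 8.59, either way. A call with a gripper value outside its range is refused whole. The fingers move at their own pace and stop on an object; "newtons" is the grip in N (left out, the last holds). Time passes only in rows, so rows that do not move let the fingers close. It gives the time, the measured TCP pose, the force, the opening and the grip force at its end, in the units of the state.
- ctrl.get_state(): the state, without advancing time (a new reading comes with each control period).
- cams.read_camera(name): name is "scene" or "top" or "wrist"; returns a dict with "color" (420x560x3 uint8, red, green, blue), "fov_y" (degrees; the focal length in pixels is half the picture's height over the tangent of half this angle, whatever the lens; pixels are square), "cx", "cy" (the principal point, pixels), "k1" (the pictures are not rectified: a ray, as slopes to the right and down, at radius r is drawn at 1 + k1 r^2 times it, then the intrinsics apply), "origin" and "orientation" of the camera in the world; the wrist camera has in their place "T_tool_cam" (4x4, takes a point from camera to tool coordinates, whose origin is the TCP and whose axes are the flange's). Camera axes: x right, y up, looking along -z (the intrinsics and any distortion apply to the point x, -y, -z); pixel columns grow to the right and rows downward; lengths in m; the calibration is good to about 2 mm. A picture is of the moment at which its call begins: read the wrist's pose just before it. There is no depth.
- order.sign_off(): hands the job in; it is judged then, once.
The state is a dict: "time": time; "qpos": joint angles; "dq": joint speeds; "joint_efforts": joint torques, N m; "eef_pos": TCP position; "tcp_rot": TCP orientation; "contact_force": force on the tool from outside, world axes, zero at the start; "wrist_torque": the same for the moment, N m; "opening": opening from 0.0 (shut) to 1.0 (fully open); "finger_force": force on a finger pad.
Only numpy, scipy, OpenCV 4.12 (cv2) and the standard library are available. Lean on these libraries where they do the work, as an engineer would, in place of code of your own. Each camera call takes 0.05 s, during which the arm holds its last target. There are 200 camera calls.

## Working session

There is one attempt and no reset: what is moved stays moved. The work goes in short steps, Python scripts to look and compute and a tool call to move; the robot and the scene stay as the last step left them, time stands still between calls to the robot, and variables do not carry over. Pictures are saved under pics/ and viewed, at most 10 in all, crops included, and the job is handed in when it is done.

Besides the shell and the picture viewer there is one more tool, called after "Request:" by a JSON object that holds its "method" and its "body". move_arm: Moves the arm, as the interface text tells. Its arguments: {"type":"object","properties":{"plan":{"type":"array","items":{"type":"number"}},"newtons":{"type":"number"}},"required":["plan"]}

```bash
mkdir -p pics; cat > h.py <<'E'
import numpy as np, cv2
from scipy.spatial.transform import Rotation as R
from plant import ctrl, cams, order
def grab(name,fn):
    s=ctrl.get_state(); d=cams.read_camera(name)
    cv2.imwrite('pics/'+fn+'.png',d['color'][:,:,::-1])
    if name=='wrist':
        T=np.eye(4);T[:3,:3]=R.from_quat(s['tcp_rot']).as_matrix();T[:3,3]=s['eef_pos'];T=T@np.array(d['T_tool_cam'])
    else:
        T=np.eye(4);T[:3,:3]=R.from_quat(d['orientation']).as_matrix();T[:3,3]=d['origin']
    np.savez('pics/'+fn,T=T,fov=d['fov_y'],cx=d['cx'],cy=d['cy'],k1=d['k1'])
def px(fn,u,v,z):
    "world point at height z seen at pixel u,v"
    c=np.load('pics/'+fn+'.npz');f=210/np.tan(np.radians(c['fov'])/2)
    K=np.array([[f,0,c['cx']],[0,f,c['cy']],[0,0,1.]])
    a,b=cv2.undistortPoints(np.array([[[u,v]]],float),K,np.array([c['k1'],0,0,0.]))[0,0]
    r=c['T'][:3,:3]@np.array([a,-b,-1]);o=c['T'][:3,3]
    return (o+r*(z-o[2])/r[2]).round(4)
E
python3 - <<'E'
from h import *
grab('top','top1');grab('wrist','w1')
s=ctrl.get_state();print({k:np.round(v,3) for k,v in s.items()}); c=np.load('pics/top1.npz');print(c['T'].round(3),c['fov'],c['k1']);print(np.load('pics/w1.npz')['T'].round(3))
a=cv2.imread('pics/top1.png')
E
```

```text
{'time': np.float64(0.1), 'qpos': array([ 1.158,  0.287,  1.578,  0.   ,  1.279, -0.15 ]), 'dq': array([-0.002, -0.001, -0.004,  0.001,  0.002,  0.   ]), 'joint_efforts': array([ 1.000e-03, -4.073e+01, -2.937e+01, -0.000e+00,  3.000e-03,
        0.000e+00]), 'eef_pos': array([0.175, 0.651, 0.23 ]), 'tcp_rot': array([ 0.131,  0.991, -0.001, -0.   ]), 'contact_force': array([-0.969,  0.792, -0.175]), 'wrist_torque': array([ 0.001, -0.   ,  0.017]), 'finger_force': np.float64(0.0), 'opening': np.float64(1.003)}
[[-0.009  0.999 -0.046  0.501]
 [-1.    -0.009 -0.006  0.004]
 [-0.006  0.046  0.999  1.715]
 [ 0.     0.     0.     1.   ]] 43.132067029013285 -0.007373311297602009
[[ 0.26  -0.928 -0.268  0.107]
 [ 0.966  0.25   0.073  0.67 ]
 [-0.001 -0.278  0.961  0.373]
 [ 0.     0.     0.     1.   ]]
```

View pics/top1.png

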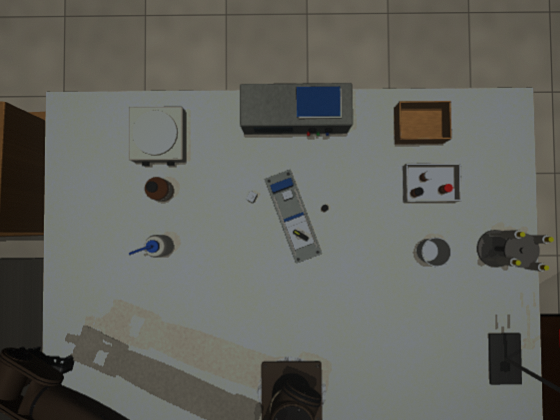

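The top view shows the vice at about (293,216), with the fixed jaw up at (283,184) and the knob at (300,235). The spare cell is at (252,197) and the vial at (325,208). I'll enlarge it.

```bash
python3 - <<'E'
import cv2
a=cv2.imread('pics/top1.png')[160:272,230:350]
cv2.imwrite('pics/c1.png',cv2.resize(a,None,fx=5,fy=5,interpolation=cv2.INTER_CUBIC))
E
```

```text
(no output)
```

View pics/c1.png

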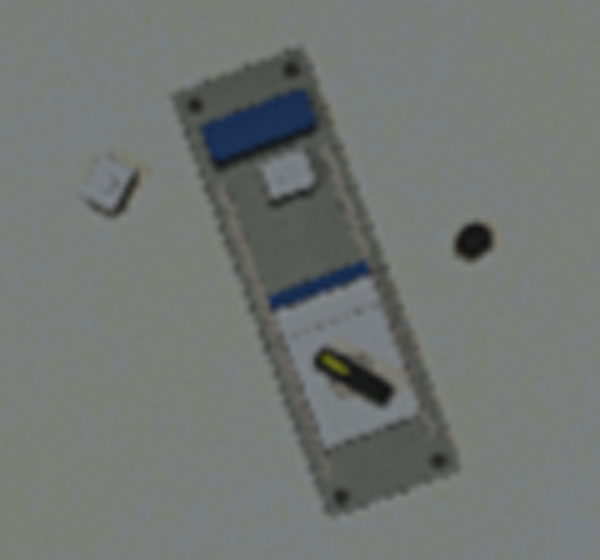

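The enlarged crop shows the plate corners at (173,93), (303,47), (460,467) and (332,516). The knob runs from (322,358), the yellow end, to (387,395). The moving jaw face edge is (268,298)–(365,263) and the cell top is around (290,174).

```bash
python3 - <<'E'
from h import *
p=lambda u,v,z: px('top1',230+(u+.5)/5-.5,160+(v+.5)/5-.5,z)[:2]
TL,TR,BR,BL=[p(*q,.015) for q in((173,93),(303,47),(460,467),(332,516))]
print('sizes',np.linalg.norm(TL-BL),np.linalg.norm(TR-BR),np.linalg.norm(TL-TR))
C=(TL+TR+BR+BL)/4; d=(TL+TR-BR-BL);yaw=np.arctan2(d[1],d[0]);print('C',C,'yaw',np.degrees(yaw))
M=np.array([[np.cos(yaw),np.sin(yaw)],[-np.sin(yaw),np.cos(yaw)]])
a,b=p(318,353,.108),p(391,400,.108);k=(a+b)/2
print('knob',k,np.linalg.norm(a-b),'yaw',np.degrees(np.arctan2(*(a-b)[::-1])),'in vice',M@(k-C))
for n,q in dict(jf1=(268,298,.064),jf2=(368,263,.064),st1=(212,158,.065),st2=(316,124,.065),ce=(290,173,.065),spare=(110,186,.05),vial=(474,241,.045)).items(): print(n,p(*q),M@(p(*q)-C))
E
```

```text
sizes 0.2894743511954038 0.28735497211637046 0.08864338666815479
C [ 0.56145 -0.00725] yaw 20.01195977651772
knob [ 0.4996 -0.0289] 0.05242022510443845 yaw 56.67371031288479 in vice [-0.06552455  0.00082328]
jf1 [0.5488 0.0235] [-0.00136306  0.03322239]
jf2 [ 0.57   -0.0389] [-0.00279738 -0.03266496]
st1 [0.6363 0.0576] [0.09252337 0.03531955]
st2 [ 0.6569 -0.0074] [ 0.08963551 -0.03280549]
ce [0.6265 0.0091] [ 0.0667176  -0.00689836]
spare [0.6205 0.1223] [0.09981875 0.10152006]
vial [ 0.584  -0.1063] [-0.01270806 -0.10078646]
```

Request:
{"method": "move_arm", "body": {"plan": [20, -42, 0, 0, 0, 4.5, 85, 20, -42, 0, 0, 0, 4.5, 85, 20, -42, 0, 0, 0, 4.5, 85, 20, -42, 0, 0, 0, 4.5, 85, 20, -42, 0, 0, 0, 4.5, 85, 20, -42, 0, 0, 0, 4.5, 85, 20, -42, 0, 0, 0, 4.5, 85, 20, -42, 0, 0, 0, 4.5, 85, 20, -42, 0, 0, 0, 4.5, 85, 20, -42, 0, 0, 0, 4.5, 85, 20, -42, 0, 0, 0, 4.5, 85, 20, -42, 0, 0, 0, 4.5, 85]}}

```text
time: 1.3
eef_pos: [0.4154, 0.146, 0.2311]
tcp_rot: [-0.335, 0.942, 0.0, 0.0]
contact_force: [0.6, -0.3, -0.3]
opening: 0.998
finger_force: 0.0
```

Request:
{"method": "move_arm", "body": {"plan": [21, -42, 0, 0, 0, 4.5, 85, 21, -42, 0, 0, 0, 4.5, 85, 21, -42, 0, 0, 0, 4.5, 85, 21, -42, 0, 0, 0, 4.5, 85, 0, -8, 0, 0, 0, 0, 85, 0, 0, 0, 0, 0, 0, 85, 0, 0, 0, 0, 0, 0, 85]}}

```text
time: 2.0
eef_pos: [0.4986, -0.0274, 0.2308]
tcp_rot: [-0.477, 0.879, 0.001, -0.0]
contact_force: [-0.3, 0.5, 0.1]
opening: 0.997
finger_force: 0.0
```

```bash
python3 - <<'E'
from h import *
grab('wrist','w2');s=ctrl.get_state();print(s['eef_pos'],s['tcp_rot'],s['qpos'])
E
```

```text
[ 0.49861949 -0.0269532   0.23095744] [-4.77086448e-01  8.78856218e-01  4.73771723e-04 -2.09260611e-04] [-2.57673306e-01 -1.07141404e-01  1.99953770e+00  4.24908248e-04
  1.25015053e+00 -2.82327700e+00]
```

View pics/w2.png

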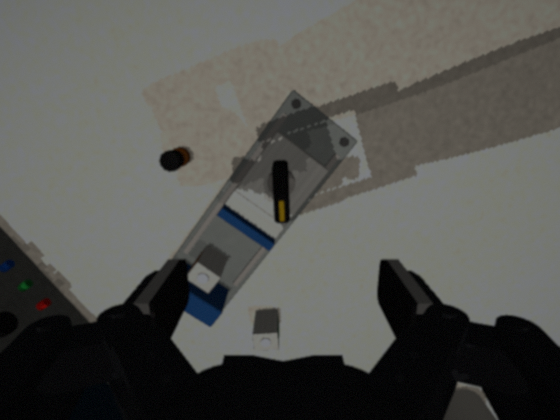

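The wrist view shows the knob bar running from (280,161) to (282,222). Its yellow end is at the bottom and it is nearly parallel to the image vertical.

```bash
python3 - <<'E'
from h import *
a=px('w2',282,222,.108)[:2];b=px('w2',280,161,.108)[:2]
print(a,b,(a+b)/2,np.linalg.norm(a-b),np.degrees(np.arctan2(*(a-b)[::-1])))
l=px('w2',225,207,.064)[:2];r=px('w2',273,247,.064)[:2];print(l,r)
p=[px('w2',u,v,.015)[:2] for u,v in((294,91),(357,141))];print(p)
E
```

```text
[ 0.51   -0.0102] [ 0.4824 -0.0554] [ 0.4962 -0.0328] 0.05296036253652349 58.59094844784133
[ 0.5573 -0.0418] [0.5411 0.0204]
[array([ 0.4376, -0.0979]), array([ 0.4077, -0.0167])]
```

Request:
{"method": "move_arm", "body": {"plan": [0, -3, -25, 0, 0, -1, 85, 0, 0, -25, 0, 0, 0, 85, 0, 0, -25, 0, 0, 0, 85, 0, 0, -20, 0, 0, 0, 85, 0, 0, 0, 0, 0, 0, 85, 0, 0, 0, 0, 0, 0, 85]}}

```text
time: 2.65
eef_pos: [0.4991, -0.03, 0.1367]
tcp_rot: [-0.47, 0.883, 0.0, -0.0]
contact_force: [-0.5, 0.8, -0.1]
opening: 0.994
finger_force: 0.0
```

```bash
python3 - <<'E'
from h import *
grab('wrist','w3');s=ctrl.get_state();print(s['eef_pos'],R.from_quat(s['tcp_rot']).as_euler('ZYX',degrees=True),s['qpos']);print(np.load('pics/w3.npz')['T'].round(3))
E
```

```text
[ 0.49986696 -0.03045712  0.13757992] [-1.23979361e+02  3.92984865e-02 -1.79899027e+02] [-2.63764173e-01 -3.85844994e-04  2.07906029e+00  9.06930742e-05
  1.06102879e+00 -2.81234868e+00]
[[-0.829 -0.537 -0.155  0.459]
 [ 0.559 -0.796 -0.233 -0.089]
 [ 0.001 -0.28   0.96   0.279]
 [ 0.     0.     0.     1.   ]]
```

View pics/w3.png

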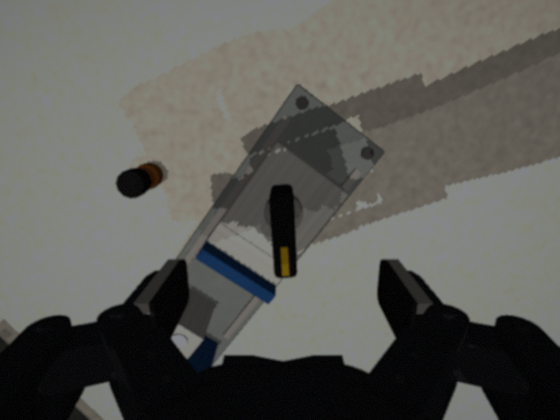

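The bar now runs from (282,185) to (286,277), with the fingers well clear on both sides.

```bash
python3 - <<'E'
from h import *
a=px('w3',286,277,.108)[:2];b=px('w3',282,186,.108)[:2]
print(a,b,(a+b)/2,np.linalg.norm(a-b),np.degrees(np.arctan2(*(a-b)[::-1])))
im=cv2.imread('pics/w3.png')[170:290,230:340];cv2.imwrite('pics/c3.png',cv2.resize(im,None,fx=5,fy=5,interpolation=cv2.INTER_CUBIC))
E
```

```text
[ 0.5099 -0.0103] [ 0.4811 -0.0571] [ 0.4955 -0.0337] 0.054951615080905486 58.3924977537511
```

View pics/c3.png

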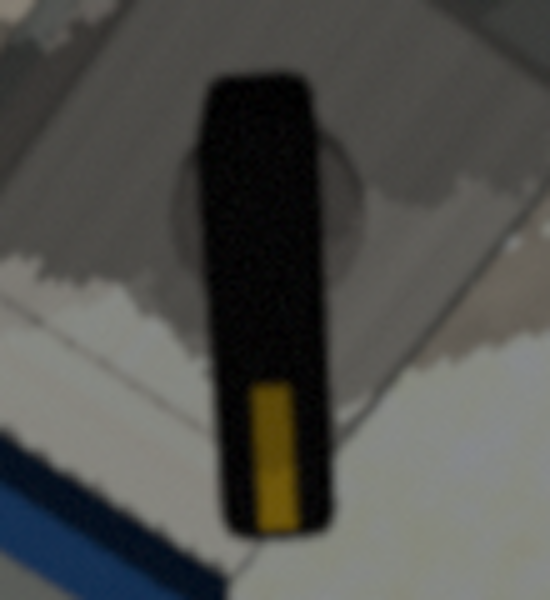

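```bash
python3 - <<'E'
from h import *
p=lambda u,v,z: px('w3',230+(u+.5)/5-.5,170+(v+.5)/5-.5,z)[:2]
a=p(277,533,.108)
for z in(.108,.078):
  b=p(260,75,z);print(z,a,b,np.linalg.norm(a-b),(a+b)/2)
print('140:',p(258,140,.108))
u=(a-p(262,140,.108));u/=np.linalg.norm(u);print('from a:',a-.026*u,np.degrees(np.arctan2(u[1],u[0])))
for v in(195,205,215):print('boss',p(269,v,.062))
l,r=p(172,205,.062),p(367,205,.062);print(np.linalg.norm(l-r))
print('face',px('w3',206,245,.064),px('w3',273,300,.064))
E
```

```text
0.108 [ 0.5101 -0.011 ] [ 0.4809 -0.0579] 0.05524717187331855 [ 0.4955  -0.03445]
0.078 [ 0.5101 -0.011 ] [ 0.4846 -0.0524] 0.048623142638048414 [ 0.49735 -0.0317 ]
140: [ 0.4851 -0.052 ]
from a: [ 0.49637371 -0.03308142] 58.134022306396325
boss [ 0.4952 -0.0345]
boss [ 0.496  -0.0333]
boss [ 0.4969 -0.0321]
0.027430822080280422
face [ 0.5563 -0.0435  0.064 ] [0.5419 0.0206 0.064 ]
```

Request:
{"method": "move_arm", "body": {"plan": [-2.5, -1.7, 0, 0, 0, 0, 85, 0, 0, -20, 0, 0, 0, 85, 0, 0, -20, 0, 0, 0, 85, 0, 0, -19, 0, 0, 0, 85, 0, 0, 0, 0, 0, 0, 40, 0, 0, 0, 0, 0, 0, 20, 0, 0, 0, 0, 0, 0, 10, 0, 0, 0, 0, 0, 0, 5, 0, 0, 0, 0, 0, 0, 0, 0, 0, 0, 0, 0, 0, 0, 0, 0, 0, 0, 0, 0, 0], "newtons": 40}}

```text
time: 3.8
eef_pos: [0.4973, -0.0328, 0.0785]
tcp_rot: [-0.469, 0.883, -0.0, 0.0]
contact_force: [-1.0, 2.0, 5.6]
opening: 0.161
finger_force: 41.4
```

```bash
python3 - <<'E'
from h import *
s=ctrl.get_state();print({k:np.round(v,4) for k,v in s.items()})
E
```

```text
{'time': np.float64(3.8), 'qpos': array([-2.6990e-01,  8.4500e-02,  2.1162e+00,  5.0000e-04,  9.4030e-01,
       -2.8173e+00]), 'dq': array([-0.0004,  0.0027,  0.0004, -0.0017, -0.0008, -0.0003]), 'joint_efforts': array([-7.29000e-01, -2.52661e+01, -2.30718e+01, -2.12800e-01,
       -6.30300e-01, -2.40000e-03]), 'eef_pos': array([ 0.4973, -0.0328,  0.0785]), 'tcp_rot': array([-4.690e-01,  8.832e-01, -0.000e+00,  4.000e-04]), 'contact_force': array([-0.9838,  1.9777,  5.6106]), 'wrist_torque': array([0.3201, 0.3872, 0.0227]), 'finger_force': np.float64(41.4283), 'opening': np.float64(0.1615)}
```

Request:
{"method": "move_arm", "body": {"plan": [1.9, 0.7, 0, 0, 0, 0, 0, 3.8, 1.4, 0, 0, 0, 0, 0, 4.7, 1.7, 0, 0, 0, 0, 0, 4.7, 1.7, 0, 0, 0, 0, 0, 4.7, 1.7, 0, 0, 0, 0, 0, 4.7, 1.7, 0, 0, 0, 0, 0, 4.7, 1.7, 0, 0, 0, 0, 0, 4.7, 1.7, 0, 0, 0, 0, 0, 4.7, 1.7, 0, 0, 0, 0, 0, 2.8, 1, 0, 0, 0, 0, 0]}}

```text
time: 4.8
eef_pos: [0.538, -0.0179, 0.0785]
tcp_rot: [-0.469, 0.883, 0.0, -0.001]
contact_force: [-4.5, 0.5, 7.7]
opening: 0.155
finger_force: 41.7
```

```bash
cat > st.py <<'E'
from h import *
s=ctrl.get_state();u=np.array([.94,.342]);n=np.array([-.342,.94]);d=s['eef_pos'][:2]-[.4973,-.0328];f=s['contact_force']
print('t',s['time'],'along',(d@u).round(4),'lat',(d@n).round(4),'F along',(f[:2]@u).round(2),'lat',(f[:2]@n).round(2),'z',f[2].round(2),'Tq',s['wrist_torque'].round(3),'q6',s['qpos'][5].round(4),'yaw',R.from_quat(s['tcp_rot']).as_euler('ZYX',degrees=True)[0].round(2),'fing',s['finger_force'].round(1))
E
python3 st.py
```

```text
Traceback (most recent call last):
  File "st.py", line 3, in <module>
    print('t',s['time'],'along',(d@u).round(4),'lat',(d@n).round(4),'F along',(f[:2]@u).round(2),'lat',(f[:2]@n).round(2),'z',f[2].round(2),'Tq',s['wrist_torque'].round(3),'q6',s['qpos'][5].round(4),'yaw',R.from_quat(s['tcp_rot']).as_euler('ZYX',degrees=True)[0].round(2),'fing',s['finger_force'].round(1))
                                                                                                                                                                                                                                                                                       ^^^^^^^^^^^^^^^^^^^^^^^
AttributeError: 'float' object has no attribute 'round'
```

Request:
{"method": "move_arm", "body": {"plan": [1.9, 0.7, 0, 0, 0, 0, 0, 1.9, 0.7, 0, 0, 0, 0, 0, 1.9, 0.7, 0, 0, 0, 0, 0, 1.9, 0.7, 0, 0, 0, 0, 0, 1.9, 0.7, 0, 0, 0, 0, 0, 1.9, 0.7, 0, 0, 0, 0, 0, 1.9, 0.7, 0, 0, 0, 0, 0]}}

```text
time: 5.5
eef_pos: [0.5508, -0.0131, 0.0785]
tcp_rot: [-0.469, 0.883, 0.001, -0.002]
contact_force: [-5.7, -0.1, 8.6]
opening: 0.158
finger_force: 41.8
```

```bash
sed -i "s/'yaw',R.*\[0\].round(2)/'yaw',np.round(R.from_quat(s['tcp_rot']).as_euler('ZYX',degrees=True)[0],2)/;s/s\['finger_force'\].round(1)/s['finger_force']/" st.py; python3 st.py
```

```text
t 5.5 along 0.057 lat 0.0002 F along -5.41 lat 1.9 z 8.61 Tq [-0.076  1.125 -0.009] q6 -2.7545 yaw -124.02 fing 41.802531480789185
```

Request:
{"method": "move_arm", "body": {"plan": [0.9, 0.3, 0, 0, 0, 0, 0, 0.9, 0.3, 0, 0, 0, 0, 0, 0.9, 0.3, 0, 0, 0, 0, 0, 0.9, 0.4, 0, 0, 0, 0, 0, 0.9, 0.3, 0, 0, 0, 0, 0]}}

```text
time: 6.0
eef_pos: [0.5552, -0.0116, 0.0785]
tcp_rot: [-0.469, 0.883, 0.001, -0.002]
contact_force: [-6.4, -0.8, 9.7]
opening: 0.155
finger_force: 41.8
```

```bash
python3 st.py
```

```text
t 6.0 along 0.0617 lat 0.0002 F along -6.32 lat 1.44 z 9.65 Tq [-0.031  1.123 -0.022] q6 -2.75 yaw -124.02 fing 41.78795099258423
```

Request:
{"method": "move_arm", "body": {"plan": [0.9, 0.3, 0, 0, 0, 0, 0, 0.9, 0.3, 0, 0, 0, 0, 0, 0.5, 0.2, 0, 0, 0, 0, 0]}}

```text
time: 6.3
eef_pos: [0.5575, -0.0107, 0.0785]
tcp_rot: [-0.469, 0.883, 0.001, -0.002]
contact_force: [-5.4, 0.0, 8.6]
opening: 0.156
finger_force: 41.8
```

```bash
python3 st.py
```

```text
t 6.3 along 0.0642 lat 0.0001 F along -5.03 lat 1.88 z 8.57 Tq [-0.003  1.03   0.01 ] q6 -2.7478 yaw -124.02 fing 41.78627014160156
```

Request:
{"method": "move_arm", "body": {"plan": [0.5, 0.2, 0, 0, 0, 0, 0, 0.5, 0.2, 0, 0, 0, 0, 0, 0.5, 0.1, 0, 0, 0, 0, 0]}}

```text
time: 6.6
eef_pos: [0.559, -0.0102, 0.0785]
tcp_rot: [-0.469, 0.883, 0.001, -0.002]
contact_force: [-5.6, 0.3, 8.9]
opening: 0.153
finger_force: 41.8
```

```bash
python3 st.py
```

```text
t 6.6 along 0.0657 lat 0.0001 F along -5.18 lat 2.19 z 8.86 Tq [0.023 1.123 0.039] q6 -2.7464 yaw -124.02 fing 41.79348707199097
```

Request:
{"method": "move_arm", "body": {"plan": [0.5, 0.2, 0, 0, 0, 0, 0, 0.5, 0.2, 0, 0, 0, 0, 0]}}

```text
time: 6.8
eef_pos: [0.5595, -0.0099, 0.0785]
tcp_rot: [-0.469, 0.883, 0.001, -0.002]
contact_force: [-7.0, -0.4, 8.9]
opening: 0.156
finger_force: 42.0
```

```bash
python3 st.py
```

```text
t 6.8 along 0.0663 lat 0.0002 F along -6.74 lat 1.97 z 8.93 Tq [-0.147  1.464 -0.03 ] q6 -2.7453 yaw -124.0 fing 41.965298652648926
```

Request:
{"method": "move_arm", "body": {"plan": [0.4, 0.1, 0, 0, 0, 0, 0, 0.4, 0.1, 0, 0, 0, 0, 0]}}

```text
time: 7.0
eef_pos: [0.5598, -0.0099, 0.0785]
tcp_rot: [-0.47, 0.883, 0.001, -0.003]
contact_force: [-8.4, -0.2, 11.5]
opening: 0.157
finger_force: 42.1
```

```bash
python3 st.py
```

```text
t 7.0 along 0.0666 lat 0.0002 F along -7.94 lat 2.62 z 11.45 Tq [-0.26   1.745 -0.015] q6 -2.7446 yaw -123.99 fing 42.12883651256561
```

Request:
{"method": "move_arm", "body": {"plan": [0.5, 0.2, 0, 0, 0, 0, 0, 0.5, 0.2, 0, 0, 0, 0, 0, 0, 0, 0, 0, 0, 0, 0]}}

```text
time: 7.3
eef_pos: [0.56, -0.0098, 0.0785]
tcp_rot: [-0.47, 0.883, 0.001, -0.004]
contact_force: [-10.5, -2.6, 11.9]
opening: 0.154
finger_force: 42.3
```

```bash
python3 st.py; python3 -c "
from h import *
grab('top','top2');a=cv2.imread('pics/top2.png')[160:272,230:350];cv2.imwrite('pics/c4.png',cv2.resize(a,None,fx=5,fy=5,interpolation=cv2.INTER_CUBIC))"
```

```text
t 7.3 along 0.0668 lat 0.0002 F along -10.76 lat 1.14 z 11.89 Tq [-0.452  2.097  0.015] q6 -2.7436 yaw -123.96 fing 42.33960270881653
```

View pics/c4.png

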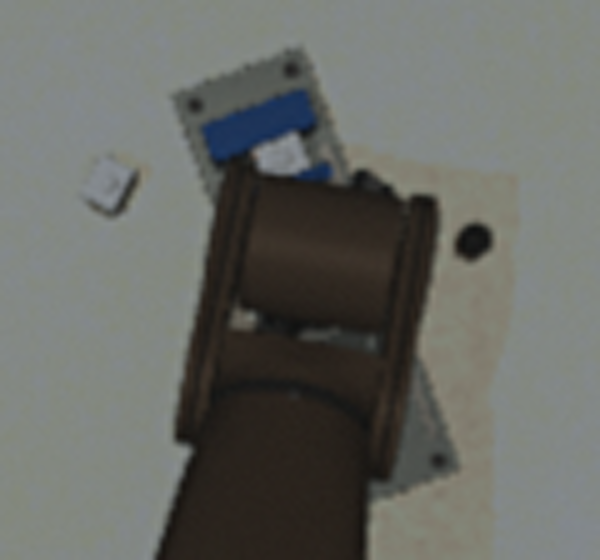

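The cell's top at (283,155) sits against the fixed jaw, with the moving jaw's blue face right behind it. The force has risen to 10.8 N with the jaw no longer moving, so it is closed. Now I'll tighten.

Request:
{"method": "move_arm", "body": {"plan": [0, 0, 0, 0, 0, -3, 0, 0, 0, 0, 0, 0, -4, 0, 0, 0, 0, 0, 0, -4, 0, 0, 0, 0, 0, 0, -4, 0]}}

```text
time: 7.75
eef_pos: [0.5598, -0.0096, 0.0784]
tcp_rot: [-0.349, 0.937, 0.001, -0.005]
contact_force: [-11.0, -1.0, 12.6]
opening: 0.155
finger_force: 42.5
```

```bash
python3 st.py
```

```text
t 7.75 along 0.0666 lat 0.0004 F along -10.71 lat 2.81 z 12.56 Tq [-0.344  2.158  0.052] q6 -2.479 yaw -139.12 fing 42.48194217681885
```

Request:
{"method": "move_arm", "body": {"plan": [0, 0, 0, 0, 0, -3, 0, 0, 0, 0, 0, 0, -3, 0, 0, 0, 0, 0, 0, -3, 0]}}

```text
time: 8.05
eef_pos: [0.5597, -0.0095, 0.0784]
tcp_rot: [-0.275, 0.961, 0.001, -0.005]
contact_force: [-11.2, -1.4, 13.4]
opening: 0.156
finger_force: 42.5
```

```bash
python3 st.py
```

```text
t 8.05 along 0.0666 lat 0.0006 F along -11.02 lat 2.49 z 13.36 Tq [-0.265  2.203  0.025] q6 -2.3227 yaw -148.08 fing 42.51643359661102
```

Request:
{"method": "move_arm", "body": {"plan": [0, 0, 0, 0, 0, -3, 0, 0, 0, 0, 0, 0, -3, 0, 0, 0, 0, 0, 0, -3, 0]}}

```text
time: 8.35
eef_pos: [0.5596, -0.0094, 0.0785]
tcp_rot: [-0.199, 0.98, 0.001, -0.005]
contact_force: [-10.6, -1.4, 13.7]
opening: 0.156
finger_force: 42.5
```

```bash
python3 st.py
```

```text
t 8.35 along 0.0666 lat 0.0007 F along -10.44 lat 2.28 z 13.65 Tq [-0.212  2.227  0.03 ] q6 -2.1655 yaw -157.09 fing 42.5470232963562
```

Request:
{"method": "move_arm", "body": {"plan": [0, 0, 0, 0, 0, -3, 0, 0, 0, 0, 0, 0, -3, 0, 0, 0, 0, 0, 0, -3, 0]}}

```text
time: 8.65
eef_pos: [0.5596, -0.0092, 0.0785]
tcp_rot: [-0.122, 0.992, 0.0, -0.005]
contact_force: [-11.5, -0.2, 13.1]
opening: 0.155
finger_force: 43.6
```

```bash
python3 st.py
```

```text
t 8.65 along 0.0666 lat 0.0008 F along -10.86 lat 3.76 z 13.13 Tq [-0.05   2.238  0.498] q6 -2.0105 yaw -165.93 fing 43.57103168964386
```

Request:
{"method": "move_arm", "body": {"plan": [0, 0, 0, 0, 0, -4, 0, 0, 0, 0, 0, 0, -4, 0, 0, 0, 0, 0, 0, -4, 0, 0, 0, 0, 0, 0, -4, 0, 0, 0, 0, 0, 0, -4, 0]}}

```text
time: 9.15
eef_pos: [0.5594, -0.0089, 0.0784]
tcp_rot: [0.052, 0.999, -0.001, -0.005]
contact_force: [-11.5, 0.2, 14.3]
opening: 0.155
finger_force: 43.8
```

```bash
python3 st.py
```

```text
t 9.15 along 0.0666 lat 0.0012 F along -10.77 lat 4.18 z 14.26 Tq [0.178 2.198 0.511] q6 -1.6608 yaw 174.03 fing 43.834805488586426
```

Request:
{"method": "move_arm", "body": {"plan": [0, 0, 0, 0, 0, -4, 0, 0, 0, 0, 0, 0, -4, 0, 0, 0, 0, 0, 0, -4, 0, 0, 0, 0, 0, 0, -4, 0, 0, 0, 0, 0, 0, -4, 0, 0, 0, 0, 0, 0, -1, 0]}}

```text
time: 9.75
eef_pos: [0.5595, -0.0085, 0.0785]
tcp_rot: [0.233, 0.973, -0.001, -0.005]
contact_force: [-11.4, 2.4, 14.1]
opening: 0.157
finger_force: 44.1
```

```bash
python3 st.py
```

```text
t 9.75 along 0.0668 lat 0.0016 F along -9.89 lat 6.15 z 14.15 Tq [0.41  2.244 0.542] q6 -1.2957 yaw 153.09 fing 44.06385540962219
```

Request:
{"method": "move_arm", "body": {"plan": [-0.5, -0.3, 0, 0, 0, 0, 0, -0.5, -0.3, 0, 0, 0, 0, 0, 0, 0, 0, 0, 0, 0, 20, 0, 0, 0, 0, 0, 0, 40, 0, 0, 0, 0, 0, 0, 60, 0, 0, 0, 0, 0, 0, 85, 0, 0, 0, 0, 0, 0, 85, 0, 0, 0, 0, 0, 0, 85]}}

```text
time: 10.55
eef_pos: [0.5616, -0.0098, 0.0772]
tcp_rot: [0.234, 0.972, -0.0, -0.0]
contact_force: [-0.3, -0.0, 0.7]
opening: 0.998
finger_force: 0.0
```

Request:
{"method": "move_arm", "body": {"plan": [0, 0, 8, 0, 0, 0, 85, 0, 0, 20, 0, 0, 0, 85, 0, 0, 20, 0, 0, 0, 85, 0, 0, 12, 0, 0, 0, 85, 0, 0, 0, 0, 0, 0, 85, 0, 0, 0, 0, 0, 0, 85]}}

```text
time: 11.15
eef_pos: [0.5615, -0.0096, 0.1372]
tcp_rot: [0.234, 0.972, 0.0, 0.0]
contact_force: [-0.3, -0.2, -0.2]
opening: 0.994
finger_force: 0.0
```

```bash
python3 st.py; python3 -c "
from h import *
grab('wrist','w4')"
```

```text
t 11.15 along 0.0683 lat -0.0002 F along -0.37 lat -0.11 z -0.24 Tq [-0.027 -0.033 -0.008] q6 -1.2964 yaw 152.94 fing 0.0
```

View pics/w4.png

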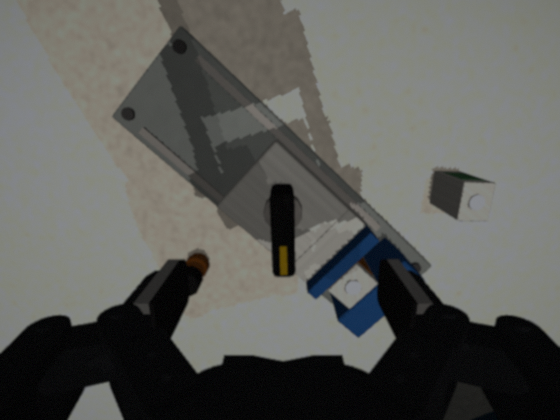

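The cell is clamped square between the blue jaws at (350,287), and the knob bar runs from (282,184) to (284,277). I'll check the bar's yaw against the tool's.

```bash
python3 - <<'E'
from h import *
for fn in('w3','w4'):
    g=cv2.cvtColor(cv2.imread(f'pics/{fn}.png'),cv2.COLOR_BGR2HSV)
    m=((g[...,1]>120)&(g[...,2]>60)&(g[...,0]>15)&(g[...,0]<35)).astype(np.uint8); m[:235]=0;m[290:]=0;m[:,:265]=0;m[:,305:]=0
    b=cv2.cvtColor(cv2.imread(f'pics/{fn}.png'),cv2.COLOR_BGR2GRAY)
    pts=[]
    for v in range(215,265,4):
        x=np.where(b[v,255:315]<28)[0]+255; x2=np.where(m[v])[0]
        xs=np.r_[x,x2]; pts.append(((xs.min()+xs.max())/2,v))
    P=np.array([px(fn,*q,.108)[:2] for q in pts]); vx=np.linalg.svd(P-P.mean(0))[2][0]
    T=np.load(f'pics/{fn}.npz')['T'];
    print(fn,len(pts),[p[0] for p in pts],np.degrees(np.arctan2(vx[1],vx[0])))
E
```

```text
w3 13 [np.float64(282.0), np.float64(282.0), np.float64(282.0), np.float64(283.0), np.float64(283.0), np.float64(283.0), np.float64(283.5), np.float64(283.5), np.float64(284.0), np.float64(284.0), np.float64(284.5), np.float64(285.0), np.float64(285.0)] 59.690724973222075
w4 13 [np.float64(282.0), np.float64(282.0), np.float64(282.0), np.float64(282.0), np.float64(282.5), np.float64(282.5), np.float64(282.5), np.float64(283.0), np.float64(283.0), np.float64(283.0), np.float64(283.0), np.float64(283.0), np.float64(283.5)] -25.483066283977358
```

```bash
python3 -c "
from h import *
print(order.sign_off())"
```

```text
the job is handed in; nothing more can be done
None
```

The jaw is closed on the cell and the cell is up against the fixed jaw. The knob is locked about 45° past its bite (the bite point is known to within about 5°), the gripper is clear, and the job is handed in; no verdict came back.

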